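Draw the spigoted blank from the row and seat it in the V-block

ROBOT

A 6-joint arm with a two-finger parallel gripper is mounted at the origin on a cart in front of the work surface, level with it; the furniture and walls round the work are solid. World frame = base frame: x ahead of the robot, y to its left, z up, the work surface at z = 0. Lengths are in m, angles in rad, forces in N, time in s.
With the tool pointing down it reaches from about 0.25 to 0.8 m from the base axis. Payload 8.5 kg.
Tool frame: the origin (TCP) lies midway between the tips of the shut fingers; the grasp point (between the pads) lies 19 mm behind it; z points along the fingers, y is the line along which they close (so a half turn about z gives the same grasp; the last joint's range is limited). The gripper opens to 85 mm and grips with 20 to 120 N. Pads are 22 mm wide; open, the fingers measure 114 mm over their backs; the gripper's body (76 mm by 85 mm) begins 54 mm behind the grasp point. The pads swing forward as they close: fully open they stand 13 mm farther back than shut.
Start: joints at [-1.146, 0.238, -0.013, 1.319, 0, 1.571], TCP at [0.216, -0.478, 0.231] pointing down, gripper open.
Joint ranges: [-2.66, 2.66], [-1.03, 1.9], [-1.14, 1.46], [-1.82, 2.27], [-1.45, 1.34], [-3.14, 3.14]. Speed limits (rad/s): [2.22, 2.22, 2.79, 3.14, 3.14, 3.14].

INTERFACE

Orientations are given as a unit quaternion [x, y, z, w].
In Python, from rig import bot gives the robot as it stands. The module is installed in compiled form; this text tells all that it offers.
- The arm moves only by the tool carry_out, never from a script. Its argument "plan" is a list of rows, each an object with "linear": the shift along the tool's x, y, z each as a share of 0.03 m, from -1 to 1, a list of three; "rotation": the turn, a rotation vector about the tool's x, y, z each as a share of pi rad, from -1 to 1, a list of three. In form: [{"linear": [dx, dy, dz], "rotation": [rx, ry, rz]}, ...]. A call has 1 to 10 rows; each row shifts and turns the commanded pose from where the row before left it, along the tool's axes as they then stand; what a row does not reach is not made up. A row lasts 1/12 s, in which the tool goes at most 41.7 mm and 7.16 degrees, less where a joint would pass 70% of its speed; a pose out of reach is approached as far as the arm can. A call with a number of a shift or a turn outside -1 to 1 is refused whole. A call with a gripper value outside its range is refused whole. "fingers" is the closure, from -1 (fully open) to 1 (shut), so that 0 is half open, set as the call begins (left out, the last holds). The fingers move at their own pace and stop on an object; the grip force is fixed at half the most. Time passes only in rows, so rows that do not move let the fingers close. It gives the time, the measured TCP pose, the force, the opening and the grip force at its end, in the units of the state.
- bot.observe(): the state, without advancing time (a new reading comes with each control period).
- bot.get_image(name): name is "scene" or "top"; returns a dict with "color" (384x512x3 uint8, red, green, blue), "fx", "fy", "cx", "cy" (pixels), "k1" (the pictures are not rectified: a ray, as slopes to the right and down, at radius r is drawn at 1 + k1 r^2 times it, then the intrinsics apply), "eye" and "rotation" of the camera in the world. Camera axes: x right, y up, looking along -z (the intrinsics and any distortion apply to the point x, -y, -z); pixel columns grow to the right and rows downward; lengths in m; the calibration is good to about 2 mm. A picture is of the moment at which its call begins. There is no depth.
- bot.hand_in(): hands the job in; it is judged then, once.
The state is a dict: "t": time; "joint_positions": joint angles; "dq": joint speeds; "joint_torque": joint torques, N m; "tcp_pos": TCP position; "eef_rot": TCP orientation; "force": force on the tool from outside, world axes, zero at the start; "torque": the same for the moment, N m; "gripper_width": opening from 0.0 (shut) to 1.0 (fully open); "grip_force": force on a finger pad.
Only numpy, scipy, OpenCV 4.12 (cv2) and the standard library are available. Lean on these libraries where they do the work, as an engineer would, in place of code of your own. Each camera call takes 0.05 s, during which the arm holds its last target. There are 200 camera calls.

TASK

Three octagonal wooden blanks lie side by side, touching; one of them has a round spigot turned on one end. Push that one endways along the bench, out of the row, until it lies completely beyond the ends of the other two, which must stay where they are (leave the stapler alone too). Then lay it in the groove of the V-block with its flat end facing the stop but at least 30 mm short of it, let go without dropping it, and gently push it along the groove until its flat end is fully home against the stop.

Things in the scene. Friction and masses are not known exactly. Their poses are not given: they have to be found in the camera images.
- spigot_blank: loose brown wooden octagonal bar, 44 mm across flats, with a coaxial round spigot, diameter 24, length 24 mm, on one end; 120 mm over all, 0.11 kg. Origin: underside, middle of the 120 mm; y along it towards the spigot (shoulder +36, spigot end +60, flat end -60 mm), z up. Lies on a flat, axis 22 mm up, upright side flats 13 to 31 mm up. May be any of the three in the row
- blank_mid (a point): point on the axis of the spigoted blank, at the middle of its 120 mm, 22 mm above its underside
- blank_flat_end (a point): centre of the flat (sawn) end of the spigoted blank
- plain_blank_a: loose plain octagonal bar of brown wood, 44 mm across flats, 100 mm long, 0.11 kg; origin at the centre of its underside, y along it. The three blanks lie parallel, axes 44.2 mm apart, ends level within 25 mm; the spigot points to the robot's left (about +y). The bench is free for 150 mm beyond the row's right-hand (-y) end
- plain_blank_b: the other plain octagonal blank, same as plain_blank_a
- v_block: aluminium V-block screwed to the bench, 200 mm long (its y axis), 60 wide, 24 high, origin at the centre of its underside; 90 degree groove along the top, 28 mm wide, 14 deep. The stop plate closes the -y end (inner face y = -88 mm); +y end open. Four feet 6 mm thick reach 52 mm to each side. A blank lies in it on two sloping flats, side flats 32 to 50 mm above the bench
- stop_plate: dark steel plate fixed upright across the -y end of the V-block: 60 wide, 62 high, 12 mm thick (its y); origin at the centre of its underside, 6 mm behind its inner face
- stop_point (a point): where the centre of a blank's flat end meets the stop plate when home: on the groove's centre line, 41 mm above the bench (height of the axis of a blank in the groove); y axis points from the stop to the open end
- stapler: bystander: desk stapler, loose, standing beyond the clamp fixture, 34x141x60 mm, origin at the centre of its underside, y along its length
Not all that is in view belongs to the job. Leave any purple look-alike of the spigot_blank alone.

How it is judged:
By the outcome, as a careful person would: the job done as asked, in the order asked, and still so for the second after the job is handed in, with the robot touching nothing.
It also fails if it takes over 72 s, if anything falls off the work surface, if the arm or the gripper's body presses on something with over 40 N, if the wrist force passes 120 N, or if a joint passes its speed limit or range.

## Working session

There is one attempt and no reset: what is moved stays moved. The work goes in short steps, Python scripts to look and compute and a tool call to move; the robot and the scene stay as the last step left them, time stands still between calls to the robot, and variables do not carry over. Pictures are saved under pics/ and viewed, at most 10 in all, crops included, and the job is handed in when it is done.

Besides the shell and the picture viewer there is one more tool, called after "Emit:" in YAML: its name, and indented under it one key for each argument. carry_out: Moves the arm, as the interface text tells. Shift numbers are shares of 0.03 m and turn numbers shares of pi rad, none past 1 either way. Its arguments: {"type":"object","properties":{"plan":{"type":"array","items":{"type":"object","properties":{"linear":{"type":"array","items":{"type":"number","minimum":-1,"maximum":1}},"rotation":{"type":"array","items":{"type":"number","minimum":-1,"maximum":1}}}}},"fingers":{"type":"number"}},"required":["plan"]}

```bash
mkdir -p pics; cat > h.py <<'E'
import numpy as np, cv2
from rig import bot
def snap(name,fn):
    d=bot.get_image(name); cv2.imwrite('pics/'+fn,d['color'][:,:,::-1]); np.save('pics/'+fn+'.npy',d,allow_pickle=True); return d
def load(fn): return np.load('pics/'+fn+'.npy',allow_pickle=True).item()
def ray(d,u,v):
    K=np.array([[d['fx'],0,d['cx']],[0,d['fy'],d['cy']],[0,0,1.]])
    p=cv2.undistortPoints(np.array([[[u,v]]],float),K,np.array([d['k1'],0,0,0,0.]))[0,0]
    return np.array(d['eye']),np.array(d['rotation']).reshape(3,3)@np.array([p[0],-p[1],-1])
def pt(d,u,v,z):
    e,r=ray(d,u,v); return np.round(e+r*(z-e[2])/r[2],4)
E
python3 - <<'E'
from h import *
for n in('top','scene'):
    d=snap(n,n+'0.png'); print({k:d[k] for k in d if k!='color'})
a=load('top0.png')['color'];b=load('scene0.png')['color']
cv2.imwrite('pics/t0.png',cv2.resize(a[:,:,::-1],(800,600)))
cv2.imwrite('pics/s0.png',cv2.resize(b[:,:,::-1],(800,600)))
print(bot.observe())
E
```

```text
{'fx': 430.071994613546, 'fy': 430.071994613546, 'cx': 252.2935729248952, 'cy': 197.05273745504286, 'k1': 0.006815130520351637, 'eye': array([0.44046765, 0.00693708, 1.60515979]), 'rotation': array([ 0.02714695, -0.01946846, -0.69834173,  0.71498451])}
{'fx': 459.7182979181731, 'fy': 459.7182979181731, 'cx': 263.3881769995245, 'cy': 190.58412666670668, 'k1': -0.09670820163106654, 'eye': array([ 0.83318212, -0.94725155,  1.54926024]), 'rotation': array([0.28834708, 0.0448277 , 0.12297821, 0.94853719])}
{'t': 0.1, 'joint_positions': array([-1.14601827e+00,  2.38708972e-01, -1.41194187e-02,  1.31921612e+00,
        1.94576910e-05,  1.57077153e+00]), 'dq': array([ 1.49457951e-04, -9.83341584e-05,  4.08880452e-03, -4.80484227e-04,
       -4.48590572e-04,  4.08689208e-04]), 'joint_torque': array([-1.37328305e-03, -5.39722359e+01,  3.46999490e+01,  1.34334317e-02,
       -9.53355197e-05, -1.21866071e-05]), 'tcp_pos': array([ 0.21622119, -0.47801703,  0.23076779]), 'eef_rot': array([ 9.77527306e-01,  2.10807915e-01, -1.22038387e-04, -6.12122018e-04]), 'force': array([0.75707794, 0.61499135, 0.48356248]), 'torque': array([ 0.03300506, -0.05400686,  0.00203405]), 'grip_force': 0.0, 'gripper_width': 0.9984683765758978}
```

View pics/t0.png

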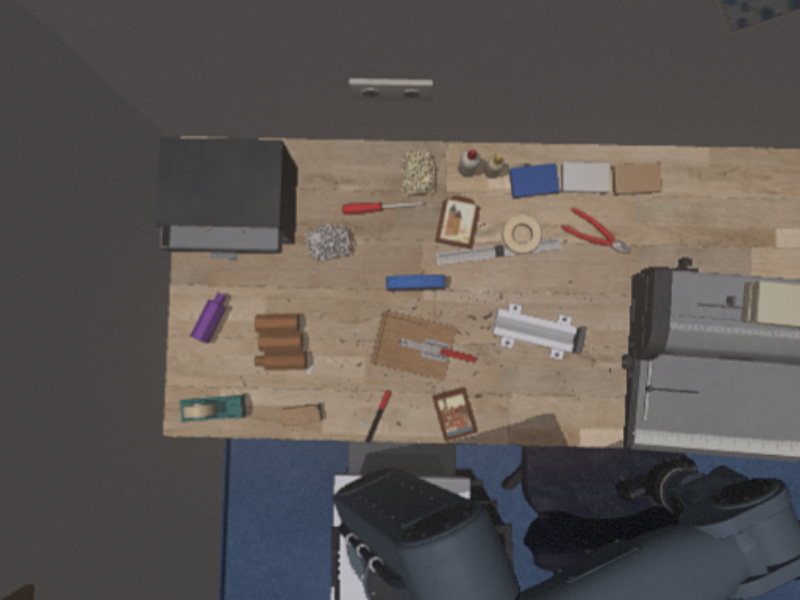

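View pics/s0.png

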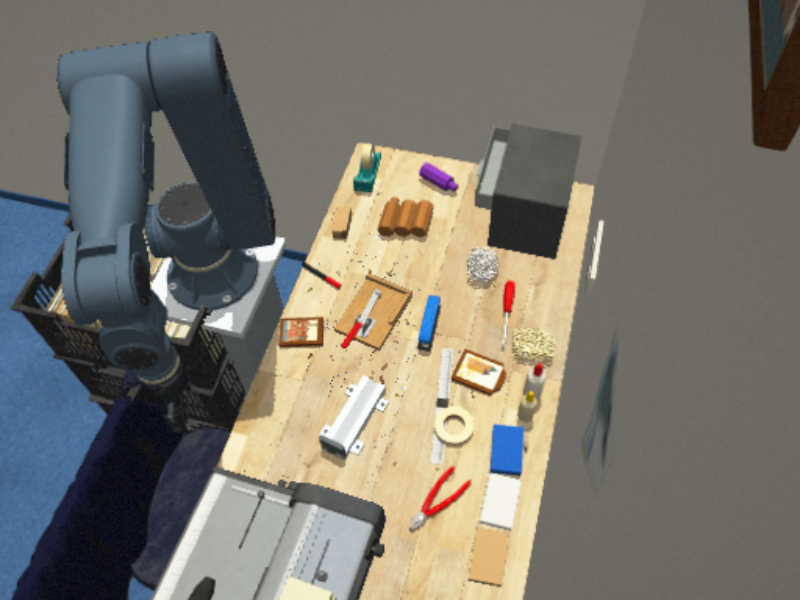

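The top view shows the row at about (280,342) and the V-block at (538,332), with its stop at the right end (580,340). The stapler is blue, at (416,282). I'll enlarge crops next.

```bash
sed -i "s/np.array(d\['rotation'\]).reshape(3,3)@/Rotation.from_quat(d['rotation']).as_matrix()@/; 1a from scipy.spatial.transform import Rotation" h.py
cat >> h.py <<'E'
def crops(L,out):  # L: list of (fn,u0,v0,w,h) stacked side by side, scaled
    ims=[]
    for fn,u0,v0,w,h in L:
        c=load(fn)['color'][v0:v0+h,u0:u0+w,::-1]
        ims.append(cv2.resize(c,(400,int(400*h/w)),interpolation=cv2.INTER_CUBIC))
    H=max(i.shape[0] for i in ims)
    cv2.imwrite('pics/'+out,np.hstack([cv2.copyMakeBorder(i,0,H-i.shape[0],0,0,0) for i in ims]))
E
python3 - <<'E'
from h import *
crops([('top0.png',155,195,50,50),('top0.png',310,188,70,70)],'c1.png')
crops([('scene0.png',235,115,50,50),('scene0.png',195,230,70,70)],'c2.png')
E
```

```text
(no output)
```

View pics/c1.png

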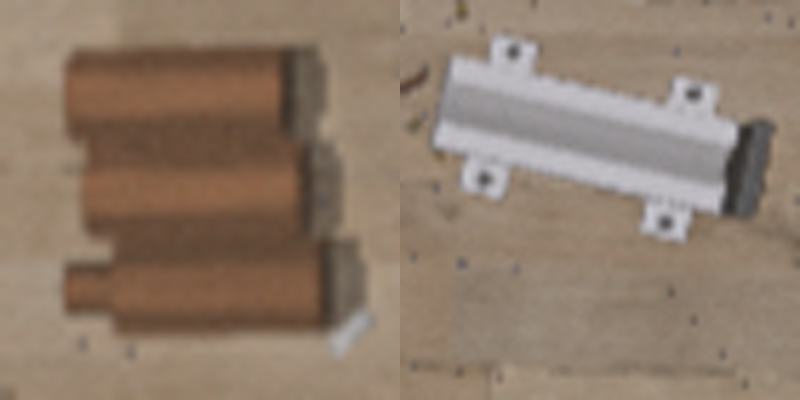

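View pics/c2.png

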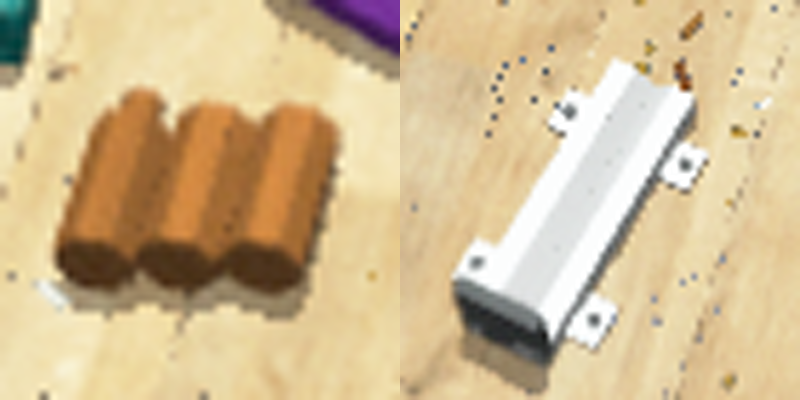

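```bash
python3 - <<'E'
from h import *
d=load('top0.png');s=load('scene0.png')
T=lambda x,y,z:pt(d,155+(x+.5)/8-.5,195+(y+.5)/8-.5,z)
V=lambda x,y,z:pt(d,310+(x-399.5)/5.714-.5,188+(y+.5)/5.714-.5,z)
S=lambda x,y,z:pt(s,235+(x+.5)/8-.5,115+(y+.5)/8-.5,z)
W=lambda x,y,z:pt(s,195+(x-399.5)/5.714-.5,230+(y+.5)/5.714-.5,z)
print('spig tip',T(64,288,.022),T(110,263,.022),T(110,313,.022))
print('spig body right',T(323,245,.044),T(323,328,.022),T(323,288,.044), 'shoulder bot',T(113,332,.022))
print('mid',T(82,190,.03),T(298,190,.044),'far',T(66,95,.03),T(282,95,.044), T(66,50,.022),T(282,48,.022))
print('vblock top corners',V(453,57,.024),V(433,148,.024),V(738,122,.024),V(720,213,.024))
print('feet',[V(x,y,.006) for x,y in((513,51),(694,94),(484,179),(665,222))])
print('stop top',[V(x,y,.062) for x,y in((750,120),(776,122),(724,213),(752,217))])
print('scene ends', [S(x,y,.022) for x,y in((97,265),(180,265),(265,268))], 'spig tip',S(145,90,.034))
print('scene vtop',W(615,60,.024),W(697,100,.024))
print('scene feet',[W(x,y,.006) for x,y in((569,111),(685,165),(477,262),(594,320))])
E
```

```text
spig tip [0.4137 0.3523 0.022 ] [0.4257 0.3316 0.022 ] [0.4028 0.3307 0.022 ]
spig body right [0.4363 0.2307 0.044 ] [0.3982 0.2326 0.022 ] [0.4169 0.23   0.044 ] shoulder bot [0.3941 0.329  0.022 ]
mid [0.4588 0.344  0.03  ] [0.4609 0.2428 0.044 ] far [0.5021 0.353  0.03  ] [0.5039 0.2515 0.044 ] [0.5232 0.3555 0.022 ] [0.5265 0.2557 0.022 ]
vblock top corners [ 0.5485 -0.2195  0.024 ] [ 0.4896 -0.2075  0.024 ] [ 0.5109 -0.4025  0.024 ] [ 0.4524 -0.3914  0.024 ]
feet [array([ 0.5545, -0.261 ,  0.006 ]), array([ 0.5292, -0.3786,  0.006 ]), array([ 0.4709, -0.2432,  0.006 ]), array([ 0.4458, -0.3605,  0.006 ])]
stop top [array([ 0.5107, -0.4001,  0.062 ]), array([ 0.5098, -0.4164,  0.062 ]), array([ 0.4521, -0.3843,  0.062 ]), array([ 0.4501, -0.4017,  0.062 ])]
scene ends [array([0.4195, 0.2352, 0.022 ]), array([0.4626, 0.2462, 0.022 ]), array([0.5071, 0.2554, 0.022 ])] spig tip [0.4137 0.3516 0.034 ]
scene vtop [ 0.4914 -0.2065  0.024 ] [ 0.5515 -0.2209  0.024 ]
scene feet [array([ 0.4693, -0.2413,  0.006 ]), array([ 0.5537, -0.2593,  0.006 ]), array([ 0.4451, -0.358 ,  0.006 ]), array([ 0.5285, -0.3763,  0.006 ])]
```

Both views agree. The spigoted blank is the one nearest the robot: flat end at about (0.418, 0.233), spigot end at (0.414, 0.352), yaw +1.5°. The V-block axis is yawed -12°, with its stop face at (0.481, -0.396). First I'll shut the fingers and turn the tool so its y lies across the row.

Emit:
carry_out:
  fingers: 1
  plan:
    - {"linear":[0,0,0],"rotation":[0,0,-0.0373]}
    - {"linear":[0,0,0],"rotation":[0,0,-0.0373]}
    - {"linear":[0,0,0],"rotation":[0,0,-0.0373]}
    - {"linear":[0,0,0],"rotation":[0,0,-0.0373]}
    - {"linear":[0,0,0],"rotation":[0,0,-0.0373]}
    - {"linear":[0,0,0],"rotation":[0,0,-0.0373]}
    - {"linear":[0,0,0],"rotation":[0,0,-0.0373]}
    - {"linear":[0,0,0],"rotation":[0,0,-0.0373]}
    - {"linear":[0,0,0],"rotation":[0,0,-0.0373]}
    - {"linear":[0,0,0],"rotation":[0,0,-0.0373]}

```text
t: 0.93
tcp_pos: [0.2163, -0.4781, 0.2309]
eef_rot: [0.696, 0.718, 0.0, -0.0]
force: [0.1, -0.0, -0.2]
gripper_width: 0.001
grip_force: 0.0
```

```bash
cat >> h.py <<'E'
def go(p,yaw=None):  # deltas to target in tool axes (shares) and yaw change in share of pi about tool z
    s=bot.observe(); R=Rotation.from_quat(s['eef_rot']).as_matrix()
    y=np.degrees(np.arctan2(R[1,1],R[0,1]))
    print('t',round(s['t'],2),'tcp',np.round(s['tcp_pos'],4),'yaw_y',round(y,2),'tilt',np.round(R[:,2],4),'F',np.round(s['force'],1),'w',round(s['gripper_width'],3),'grip',round(s['grip_force'],1),'j',np.round(s['joint_positions'],2))
    if p is not None: print('shares',np.round(R.T@(np.array(p)-s['tcp_pos'])/.03,2))
    if yaw is not None: print('rz',round((y-yaw)/180,4))
E
python3 -c "
from h import *
go([.413,.39,.2],1.5)"
```

```text
t 0.93 tcp [ 0.2163 -0.4781  0.2309] yaw_y 1.81 tilt [-4.e-04  8.e-04 -1.e+00] F [ 0.1 -0.  -0.2] w 0.001 grip 0.0 j [-1.15  0.24 -0.01  1.32 -0.    0.39]
shares [28.71  7.47  1.05]
rz 0.0017
```

Emit:
carry_out:
  plan:
    - {"linear":[0.96,0.5,0],"rotation":[0,0,0]}
    - {"linear":[0.96,0.5,0],"rotation":[0,0,0]}
    - {"linear":[0.96,0.5,0],"rotation":[0,0,0]}
    - {"linear":[0.96,0.5,0],"rotation":[0,0,0]}
    - {"linear":[0.96,0.5,0],"rotation":[0,0,0]}
    - {"linear":[0.96,0.5,0],"rotation":[0,0,0]}
    - {"linear":[0.96,0.5,0],"rotation":[0,0,0]}
    - {"linear":[0.96,0.5,0],"rotation":[0,0,0]}
    - {"linear":[0.96,0.5,0],"rotation":[0,0,0]}
    - {"linear":[0.96,0.5,0],"rotation":[0,0,0]}

```text
t: 1.77
tcp_pos: [0.3591, -0.185, 0.2312]
eef_rot: [0.698, 0.716, 0.0, -0.0]
force: [-0.2, -0.5, 0.3]
gripper_width: -0.0
grip_force: 0.0
```

Emit:
carry_out:
  plan:
    - {"linear":[0.96,0.3,0],"rotation":[0,0,0]}
    - {"linear":[0.96,0.3,0],"rotation":[0,0,0]}
    - {"linear":[0.96,0.3,0],"rotation":[0,0,0]}
    - {"linear":[0.96,0.3,0],"rotation":[0,0,0]}
    - {"linear":[0.96,0.3,0],"rotation":[0,0,0]}
    - {"linear":[0.96,0.3,0],"rotation":[0,0,0]}
    - {"linear":[0.96,0.3,0],"rotation":[0,0,0]}
    - {"linear":[0.96,0.3,0],"rotation":[0,0,0]}
    - {"linear":[0.96,0,0],"rotation":[0,0,0]}
    - {"linear":[0.96,0,0],"rotation":[0,0,0]}

```text
t: 2.6
tcp_pos: [0.4233, 0.1047, 0.231]
eef_rot: [0.698, 0.716, -0.0, -0.0]
force: [0.8, 0.1, -0.7]
gripper_width: -0.007
grip_force: 0.0
```

Emit:
carry_out:
  plan:
    - {"linear":[0.95,0,0],"rotation":[0,0,0]}
    - {"linear":[0.95,0,0],"rotation":[0,0,0]}
    - {"linear":[0.95,0,0],"rotation":[0,0,0]}
    - {"linear":[0.95,0,0],"rotation":[0,0,0]}
    - {"linear":[0.95,0,0],"rotation":[0,0,0]}
    - {"linear":[0.95,0,0],"rotation":[0,0,0]}
    - {"linear":[0.95,0,0],"rotation":[0,0,0]}
    - {"linear":[0.95,0,0],"rotation":[0,0,0]}
    - {"linear":[0.95,0,0],"rotation":[0,0,0]}
    - {"linear":[0,0,0],"rotation":[0,0,0]}

```text
t: 3.43
tcp_pos: [0.4165, 0.3638, 0.2304]
eef_rot: [0.697, 0.717, 0.0, -0.001]
force: [-0.9, -0.2, 0.4]
gripper_width: 0.004
grip_force: 0.0
```

```bash
python3 -c "
from h import *
go([.413,.385,.015],1.7)"
```

```text
t 3.43 tcp [0.4165 0.3638 0.2304] yaw_y 1.64 tilt [-6.0e-04  1.1e-03 -1.0e+00] F [-0.9 -0.2  0.4] w 0.004 grip 0.0 j [0.72 0.29 0.05 1.33 0.   2.26]
shares [ 0.7  -0.09  7.18]
rz -0.0003
```

Emit:
carry_out:
  plan:
    - {"linear":[0.8,-0.09,0],"rotation":[0,0,0]}
    - {"linear":[0,0,0.9],"rotation":[0,0,0]}
    - {"linear":[0,0,0.9],"rotation":[0,0,0]}
    - {"linear":[0,0,0.9],"rotation":[0,0,0]}
    - {"linear":[0,0,0.9],"rotation":[0,0,0]}
    - {"linear":[0,0,0.9],"rotation":[0,0,0]}
    - {"linear":[0,0,0.9],"rotation":[0,0,0]}
    - {"linear":[0,0,0.9],"rotation":[0,0,0]}
    - {"linear":[0,0,0.8],"rotation":[0,0,0]}
    - {"linear":[0,0,0],"rotation":[0,0,0]}

```text
t: 4.27
tcp_pos: [0.411, 0.3809, 0.0139]
eef_rot: [0.698, 0.716, -0.004, -0.0]
force: [-1.0, -1.4, -0.4]
gripper_width: -0.004
grip_force: 0.0
```

```bash
python3 -c "
from h import *
snap('top','top1.png');snap('scene','scene1.png')
crops([('top1.png',145,185,60,60),('scene1.png',230,100,60,60)],'c3.png')
go([.414,.37,.015],1.5)"
```

```text
t 4.37 tcp [0.413  0.3829 0.0181] yaw_y 1.47 tilt [-0.0017 -0.0015 -1.    ] F [-0.1  0.4  0.2] w -0.001 grip 0.0 j [ 0.75  0.46 -0.27  0.84  0.    2.29]
shares [-0.43  0.02  0.1 ]
rz -0.0002
```

View pics/c3.png

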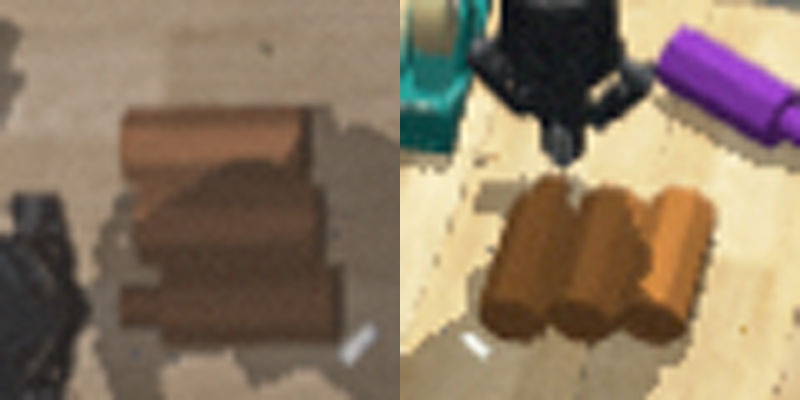

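The fingers stand behind the spigot, at (85,310) in the left crop, and on its axis. Nothing has moved. I'll push slowly.

Emit:
carry_out:
  plan:
    - {"linear":[-0.15,-0.002,0],"rotation":[0,0,0]}
    - {"linear":[-0.15,-0.002,0],"rotation":[0,0,0]}
    - {"linear":[-0.15,-0.002,0],"rotation":[0,0,0]}
    - {"linear":[-0.15,-0.002,0],"rotation":[0,0,0]}
    - {"linear":[-0.1,-0.002,0],"rotation":[0,0,0]}
    - {"linear":[-0.1,-0.002,0],"rotation":[0,0,0]}
    - {"linear":[-0.1,-0.002,0],"rotation":[0,0,0]}
    - {"linear":[-0.15,-0.002,0],"rotation":[0,0,0]}
    - {"linear":[-0.15,-0.002,0],"rotation":[0,0,0]}
    - {"linear":[-0.15,-0.002,0],"rotation":[0,0,0]}

```text
t: 5.2
tcp_pos: [0.4139, 0.3427, 0.0183]
eef_rot: [0.698, 0.716, 0.0, -0.0]
force: [-0.5, 0.4, 0.8]
gripper_width: -0.002
grip_force: 0.6
```

Emit:
carry_out:
  plan:
    - {"linear":[-0.15,-0.002,0],"rotation":[0,0,0]}
    - {"linear":[-0.15,-0.002,0],"rotation":[0,0,0]}
    - {"linear":[-0.15,-0.002,0],"rotation":[0,0,0]}
    - {"linear":[-0.15,-0.002,0],"rotation":[0,0,0]}
    - {"linear":[-0.15,-0.002,0],"rotation":[0,0,0]}
    - {"linear":[0,0,0],"rotation":[0,0,0]}

```text
t: 5.7
tcp_pos: [0.414, 0.3195, 0.0182]
eef_rot: [0.698, 0.716, -0.0, 0.0]
force: [-0.2, -0.1, -0.5]
gripper_width: -0.0
grip_force: 0.0
```

```bash
python3 -c "
from h import *
snap('top','top2.png');snap('scene','scene2.png')
crops([('top2.png',155,185,60,60),('scene2.png',230,110,60,60)],'c4.png')
go([.414,.236,.018],1.5)"
```

```text
t 5.8 tcp [0.4141 0.3202 0.0183] yaw_y 1.45 tilt [-2.e-04 -3.e-04 -1.e+00] F [-0.5  0.1  0.6] w 0.0 grip 0.0 j [ 0.66  0.4  -0.37  0.8  -0.    2.2 ]
shares [-2.81 -0.08  0.01]
rz -0.0003
```

View pics/c4.png

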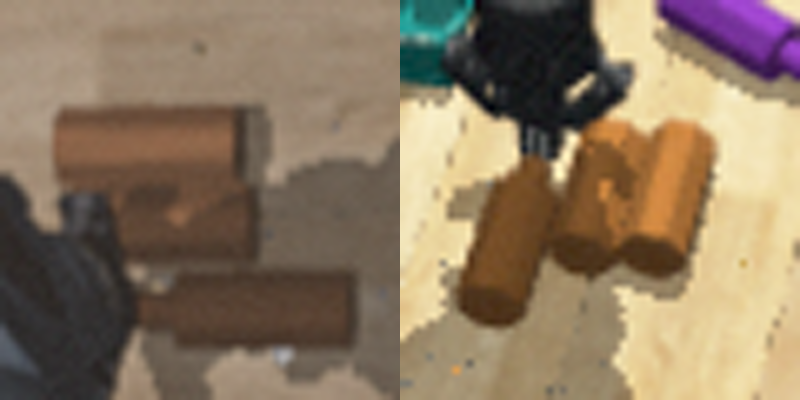

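The blank is sliding out straight, with a small gap to its neighbour, and the others haven't moved. I'll continue.

Emit:
carry_out:
  plan:
    - {"linear":[-0.15,0,0],"rotation":[0,0,0]}
    - {"linear":[-0.15,0,0],"rotation":[0,0,0]}
    - {"linear":[-0.15,0,0],"rotation":[0,0,0]}
    - {"linear":[-0.15,0,0],"rotation":[0,0,0]}
    - {"linear":[-0.15,0,0],"rotation":[0,0,0]}
    - {"linear":[-0.15,0,0],"rotation":[0,0,0]}
    - {"linear":[-0.15,0,0],"rotation":[0,0,0]}
    - {"linear":[-0.15,0,0],"rotation":[0,0,0]}
    - {"linear":[-0.15,0,0],"rotation":[0,0,0]}
    - {"linear":[-0.15,0,0],"rotation":[0,0,0]}

```text
t: 6.63
tcp_pos: [0.4153, 0.2751, 0.0183]
eef_rot: [0.698, 0.716, -0.0, -0.0]
force: [-0.9, 0.6, 0.6]
gripper_width: -0.0
grip_force: 0.3
```

Emit:
carry_out:
  plan:
    - {"linear":[-0.15,0,0],"rotation":[0,0,0]}
    - {"linear":[-0.15,0,0],"rotation":[0,0,0]}
    - {"linear":[-0.15,0,0],"rotation":[0,0,0]}
    - {"linear":[-0.15,0,0],"rotation":[0,0,0]}
    - {"linear":[-0.15,0,0],"rotation":[0,0,0]}
    - {"linear":[-0.15,0,0],"rotation":[0,0,0]}
    - {"linear":[-0.15,0,0],"rotation":[0,0,0]}
    - {"linear":[-0.15,0,0],"rotation":[0,0,0]}
    - {"linear":[-0.15,0,0],"rotation":[0,0,0]}
    - {"linear":[0,0,0],"rotation":[0,0,0]}

```text
t: 7.47
tcp_pos: [0.4163, 0.2342, 0.0183]
eef_rot: [0.698, 0.716, -0.0, 0.0]
force: [-0.0, -0.6, -0.1]
gripper_width: 0.001
grip_force: 0.0
```

Emit:
carry_out:
  plan:
    - {"linear":[0.3,0,0],"rotation":[0,0,0]}
    - {"linear":[0,0,-1],"rotation":[0,0,0]}
    - {"linear":[0,0,-1],"rotation":[0,0,0]}
    - {"linear":[0,0,-1],"rotation":[0,0,0]}
    - {"linear":[0,0,-1],"rotation":[0,0,0]}
    - {"linear":[0.7,0,0],"rotation":[0,0,0]}
    - {"linear":[0.7,0,0],"rotation":[0,0,0]}
    - {"linear":[0.7,0,0],"rotation":[0,0,0]}
    - {"linear":[0.7,0,0],"rotation":[0,0,0]}
    - {"linear":[0,0,0],"rotation":[0,0,0]}

```text
t: 8.3
tcp_pos: [0.4142, 0.332, 0.1384]
eef_rot: [0.697, 0.717, 0.001, -0.0]
force: [0.4, -1.4, 0.3]
gripper_width: -0.0
grip_force: 0.0
```

```bash
python3 -c "
from h import *
snap('top','top3.png');snap('scene','scene3.png')
crops([('top3.png',170,190,60,60),('scene3.png',215,120,60,60)],'c5.png')
go([.414,.16,.15],1.5)"
```

```text
t 8.4 tcp [0.4136 0.3291 0.1381] yaw_y 1.58 tilt [-3.e-04 -2.e-04 -1.e+00] F [-0.3  0.4 -0. ] w 0.003 grip 0.0 j [ 0.67  0.29 -0.18  1.09  0.    2.22]
shares [-5.63 -0.14 -0.4 ]
rz 0.0005
```

View pics/c5.png

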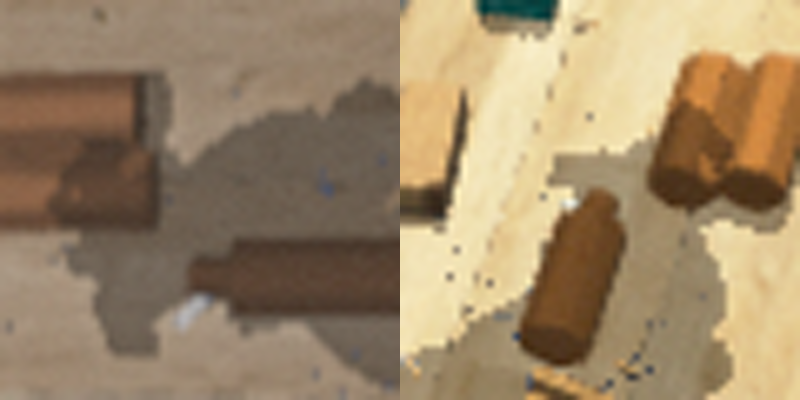

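The spigot end at (190,270) is clear of the neighbour's end at (156,190). I'll measure the blank's pose.

```bash
python3 - <<'E'
from h import *
d=load('top3.png');s=load('scene3.png');d0=load('top0.png')
k=6.6667
T=lambda x,y,z:pt(d,170+(x+.5)/k-.5,190+(y+.5)/k-.5,z)
S=lambda x,y,z:pt(s,215+(x-399.5)/k-.5,120+(y+.5)/k-.5,z)
print('tip',T(190,272,.022),S(600,190,.034),'sh',T(233,241,.022),T(233,310,.022),'top edge',T(395,240,.022),'bot',T(395,314,.022))
print('flat',S(555,340,.022),'side edges',S(521,322,.022),S(588,347,.022),S(625,240,.022))
print('mid end',T(156,190,.044))
crops([('top3.png',185,205,60,45),('top3.png',150,195,60,45)],'c6.png')
# blank mask pixels by colour, PCA
c=d['color'].astype(int);m=((c[:,:,0]-c[:,:,2])>28)&((c[:,:,0]-c[:,:,1])>18)
n,l,st,ce=cv2.connectedComponentsWithStats(m.astype(np.uint8))
for i in range(1,n):
    if 60<st[i,4]<1500 and 150<ce[i,0]<260 and 180<ce[i,1]<250:
        v,u=np.nonzero(l==i);P=np.array([pt(d,a,b,.03)[:2] for a,b in zip(u,v)]).astype(np.float32)
        print(st[i],ce[i].round(1),cv2.minAreaRect(P),cv2.fitLine(P,cv2.DIST_HUBER,0,.001,.001).ravel(),P.min(0),P.max(0))
E
```

```text
tip [0.4175 0.2216 0.022 ] [0.4147 0.2216 0.034 ] sh [0.4351 0.1985 0.022 ] [0.3972 0.1973 0.022 ] top edge [0.4378 0.1091 0.022 ] bot [0.3972 0.108  0.022 ]
flat [0.418  0.1092 0.022 ] side edges [0.3934 0.1172 0.022 ] [0.4394 0.1091 0.022 ] [0.4382 0.1957 0.022 ]
mid end [0.4619 0.2386 0.044 ]
[198 226  33  11 233] [215.5 231.3] ((0.41671478748321533, 0.16229912638664246), (0.036484070122241974, 0.11705396324396133), 1.4086294174194336) [ 0.00440997 -0.9999903   0.41570857  0.15658069] [0.3978 0.1037] [0.4363 0.2209]
```

Emit:
carry_out:
  fingers: -1
  plan:
    - {"linear":[-0.8,0,0],"rotation":[0,0,0.003]}
    - {"linear":[-0.8,0,0],"rotation":[0,0,0]}
    - {"linear":[-0.8,0,0],"rotation":[0,0,0]}
    - {"linear":[-0.8,0,0],"rotation":[0,0,0]}
    - {"linear":[-0.8,0,0],"rotation":[0,0,0]}
    - {"linear":[-0.8,0,0],"rotation":[0,0,0]}
    - {"linear":[-0.8,0,0],"rotation":[0,0,0]}
    - {"linear":[-0.3,0,0],"rotation":[0,0,0]}
    - {"linear":[0,0,0],"rotation":[0,0,0]}
    - {"linear":[0,0,0],"rotation":[0,0,0]}

```text
t: 9.23
tcp_pos: [0.4173, 0.1509, 0.1385]
eef_rot: [0.702, 0.712, 0.0, -0.0]
force: [1.4, -0.2, -0.3]
gripper_width: 1.001
grip_force: 0.0
```

```bash
python3 -c "
from h import *
go([.4168,.152,.003],0.9)"
```

```text
t 9.23 tcp [0.4173 0.1509 0.1385] yaw_y 0.84 tilt [ 3.e-04  5.e-04 -1.e+00] F [ 1.4 -0.2 -0.3] w 1.001 grip 0.0 j [ 0.35  0.15 -0.37  1.05  0.    1.9 ]
shares [ 0.04 -0.02  4.52]
rz -0.0004
```

Aligned. I'll go down and close.

Emit:
carry_out:
  plan:
    - {"linear":[0,0,0.7],"rotation":[0,0,0]}
    - {"linear":[0,0,0.7],"rotation":[0,0,0]}
    - {"linear":[0,0,0.7],"rotation":[0,0,0]}
    - {"linear":[0,0,0.7],"rotation":[0,0,0]}
    - {"linear":[0,0,0.6],"rotation":[0,0,0]}
    - {"linear":[0,0,0.5],"rotation":[0,0,0]}
    - {"linear":[0,0,0.35],"rotation":[0,0,0]}
    - {"linear":[0,0,0.25],"rotation":[0,0,0]}
    - {"linear":[0,0,0],"rotation":[0,0,0]}

```text
t: 9.98
tcp_pos: [0.4163, 0.1517, 0.002]
eef_rot: [0.701, 0.713, -0.001, -0.001]
force: [-0.2, -0.4, 0.9]
gripper_width: 1.007
grip_force: 0.0
```

Emit:
carry_out:
  fingers: 1
  plan:
    - {"linear":[0,0,0],"rotation":[0,0,0]}
    - {"linear":[0,0,0],"rotation":[0,0,0]}
    - {"linear":[0,0,0],"rotation":[0,0,0]}
    - {"linear":[0,0,0],"rotation":[0,0,0]}
    - {"linear":[0,0,0],"rotation":[0,0,0]}
    - {"linear":[0,0,0],"rotation":[0,0,0]}
    - {"linear":[0,0,0],"rotation":[0,0,0]}
    - {"linear":[0,0,0],"rotation":[0,0,0]}

```text
t: 10.65
tcp_pos: [0.4177, 0.1514, 0.0042]
eef_rot: [0.701, 0.713, 0.001, 0.0]
force: [-1.7, 0.3, 5.5]
gripper_width: 0.505
grip_force: 61.0
```

```bash
python3 -c "
from h import *
go([.4168,.152,.003],0.9)"
```

```text
t 10.65 tcp [0.4177 0.1514 0.0042] yaw_y 0.94 tilt [ 0.0014  0.001  -1.    ] F [-1.7  0.3  5.5] w 0.505 grip 61.0 j [ 0.35  0.31 -0.58  0.68  0.    1.9 ]
shares [ 0.02 -0.03  0.04]
rz 0.0002
```

Gripped (width 0.505 is about 43 mm). I'll lift and turn to the V-block's yaw.

Emit:
carry_out:
  plan:
    - {"linear":[0,0,-0.3],"rotation":[0,0,0]}
    - {"linear":[0,0,-0.6],"rotation":[0,0,0]}
    - {"linear":[0,0,-0.8],"rotation":[0,0,0]}
    - {"linear":[0,0,-0.8],"rotation":[0,0,0]}
    - {"linear":[0,0,-0.8],"rotation":[0,0,0]}
    - {"linear":[0,0,-0.8],"rotation":[0,0,0.018]}
    - {"linear":[0,0,-0.5],"rotation":[0,0,0.018]}
    - {"linear":[0,0,0],"rotation":[0,0,0.018]}
    - {"linear":[0,0,0],"rotation":[0,0,0.017]}
    - {"linear":[0,0,0],"rotation":[0,0,0]}

```text
t: 11.48
tcp_pos: [0.4172, 0.1511, 0.1425]
eef_rot: [0.777, 0.629, 0.001, 0.0]
force: [-0.5, 0.4, -1.3]
gripper_width: 0.505
grip_force: 61.3
```

```bash
python3 -c "
from h import *
go([.5007,-.3043,.14],-11.8)"
```

```text
t 11.48 tcp [0.4172 0.1511 0.1425] yaw_y -11.99 tilt [ 1.3e-03  5.0e-04 -1.0e+00] F [-0.5  0.4 -1.3] w 0.505 grip 61.3 j [ 0.35  0.15 -0.36  1.06  0.    2.13]
shares [-14.27   5.87   0.08]
rz -0.001
```

Emit:
carry_out:
  plan:
    - {"linear":[-0.4,0.17,0],"rotation":[0,0,0]}
    - {"linear":[-0.8,0.33,0],"rotation":[0,0,0]}
    - {"linear":[-0.8,0.33,0],"rotation":[0,0,0]}
    - {"linear":[-0.8,0.33,0],"rotation":[0,0,0]}
    - {"linear":[-0.8,0.33,0],"rotation":[0,0,0]}
    - {"linear":[-0.8,0.33,0],"rotation":[0,0,0]}
    - {"linear":[-0.8,0.33,0],"rotation":[0,0,0]}
    - {"linear":[-0.8,0.33,0],"rotation":[0,0,0]}
    - {"linear":[-0.8,0.33,0],"rotation":[0,0,0]}
    - {"linear":[-0.8,0.33,0],"rotation":[0,0,0]}

```text
t: 12.32
tcp_pos: [0.4623, -0.0927, 0.1417]
eef_rot: [0.776, 0.631, 0.0, -0.0]
force: [0.6, 0.3, -0.7]
gripper_width: 0.506
grip_force: 61.3
```

Emit:
carry_out:
  plan:
    - {"linear":[-0.8,0.33,0],"rotation":[0,0,0]}
    - {"linear":[-0.8,0.33,0],"rotation":[0,0,0]}
    - {"linear":[-0.8,0.33,0],"rotation":[0,0,0]}
    - {"linear":[-0.8,0.33,0],"rotation":[0,0,0]}
    - {"linear":[-0.8,0.33,0],"rotation":[0,0,0]}
    - {"linear":[-0.8,0.33,0],"rotation":[0,0,0]}
    - {"linear":[-0.8,0.33,0],"rotation":[0,0,0]}
    - {"linear":[-0.7,0.33,0],"rotation":[0,0,0]}
    - {"linear":[-0.4,0.09,0],"rotation":[0,0,0]}
    - {"linear":[0,0,0],"rotation":[0,0,0]}

```text
t: 13.15
tcp_pos: [0.5012, -0.307, 0.1411]
eef_rot: [0.777, 0.63, -0.0, -0.0]
force: [-0.3, 0.6, -0.9]
gripper_width: 0.507
grip_force: 61.2
```

```bash
python3 -c "
from h import *
go([.5007,-.3043,.023],-11.8)
snap('top','top4.png');snap('scene','scene4.png')
crops([('top4.png',300,180,80,80),('scene4.png',190,210,80,80)],'c7.png')"
```

```text
t 13.15 tcp [ 0.5012 -0.307   0.1411] yaw_y -11.89 tilt [-4.e-04 -3.e-04 -1.e+00] F [-0.3  0.6 -0.9] w 0.507 grip 61.2 j [-0.55  0.39 -0.03  1.15 -0.    1.23]
shares [ 0.09 -0.04  3.94]
rz -0.0005
```

View pics/c7.png

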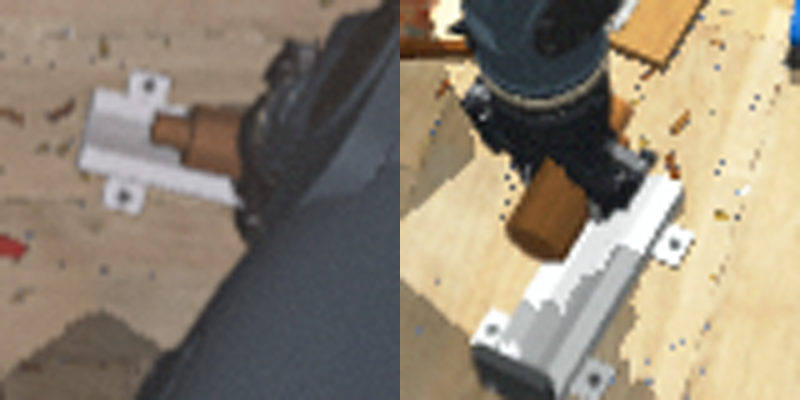

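The blank is held level and aligned over the groove, spigot towards the open end; its flat end is at (545,232) in the scene crop. I'll check it against the stop.

```bash
python3 -c "
from h import *
s=load('scene4.png');d=load('top4.png');a=np.array([.2045,.9789]);n=np.array([.9789,-.2045]);st=np.array([.4815,-.3963])
for p in (pt(s,190+145.5/5-.5,210+232/5-.5,.159),pt(d,300+152/5-.5,180+130/5-.5,.159)):
    q=p[:2]-st; print(p,q@a,q@n)
q=np.array([.5012,-.307])-st; print(q@a,q@n)"
```

```text
[ 0.4951 -0.3405  0.159 ] 0.05740381999999996 0.0019019400000000104
[ 0.5134 -0.2375  0.159 ] 0.16197287 -0.0012476900000000146
0.09144441999999998 0.0010224799999999984
```

Emit:
carry_out:
  plan:
    - {"linear":[0.2,-0.03,0.4],"rotation":[0,0,0]}
    - {"linear":[0,0,0.7],"rotation":[0,0,0]}
    - {"linear":[0,0,0.7],"rotation":[0,0,0]}
    - {"linear":[0,0,0.6],"rotation":[0,0,0]}
    - {"linear":[0,0,0.5],"rotation":[0,0,0]}
    - {"linear":[0,0,0.35],"rotation":[0,0,0]}
    - {"linear":[0,0,0.2],"rotation":[0,0,0]}
    - {"linear":[0,0,0.1],"rotation":[0,0,0]}
    - {"linear":[0,0,0],"rotation":[0,0,0]}
    - {"linear":[0,0,0],"rotation":[0,0,0]}

```text
t: 14.08
tcp_pos: [0.5022, -0.2988, 0.0355]
eef_rot: [0.776, 0.631, 0.0, 0.0]
force: [0.2, 0.8, -0.8]
gripper_width: 0.505
grip_force: 61.2
```

```bash
python3 -c "
from h import *
go([.5007,-.3043,.023],-11.8)"
```

```text
t 14.08 tcp [ 0.5022 -0.2988  0.0355] yaw_y -11.82 tilt [ 7.e-04 -3.e-04 -1.e+00] F [ 0.2  0.8 -0.8] w 0.505 grip 61.2 j [-0.54  0.47 -0.2   0.9   0.    1.24]
shares [-0.19 -0.01  0.42]
rz -0.0001
```

Emit:
carry_out:
  plan:
    - {"linear":[0,0,0.07],"rotation":[0,0,0]}
    - {"linear":[0,0,0.07],"rotation":[0,0,0]}
    - {"linear":[0,0,0.07],"rotation":[0,0,0]}
    - {"linear":[0,0,0.05],"rotation":[0,0,0]}
    - {"linear":[0,0,0.04],"rotation":[0,0,0]}
    - {"linear":[0,0,0],"rotation":[0,0,0]}

```text
t: 14.58
tcp_pos: [0.5016, -0.2988, 0.0255]
eef_rot: [0.776, 0.63, -0.0, -0.0]
force: [-0.1, -0.2, -1.8]
gripper_width: 0.502
grip_force: 61.2
```

Emit:
carry_out:
  plan:
    - {"linear":[0,0,0.03],"rotation":[0,0,0]}
    - {"linear":[0,0,0.03],"rotation":[0,0,0]}
    - {"linear":[0,0,0],"rotation":[0,0,0]}

```text
t: 14.83
tcp_pos: [0.502, -0.2989, 0.024]
eef_rot: [0.776, 0.63, 0.0, 0.0]
force: [0.7, -0.9, -0.5]
gripper_width: 0.505
grip_force: 61.4
```

No contact yet; I'll step down a millimetre at a time.

Emit:
carry_out:
  plan:
    - {"linear":[0,0,0.03],"rotation":[0,0,0]}
    - {"linear":[0,0,0],"rotation":[0,0,0]}

```text
t: 15.0
tcp_pos: [0.5022, -0.299, 0.0236]
eef_rot: [0.776, 0.63, 0.0, 0.0]
force: [0.2, 0.3, 3.1]
gripper_width: 0.502
grip_force: 61.8
```

```bash
python3 -c "
from h import *
go([.5007,-.3043,.023],-11.8)"
```

```text
t 15.0 tcp [ 0.5022 -0.299   0.0236] yaw_y -11.86 tilt [ 1.e-03 -2.e-04 -1.e+00] F [0.2 0.3 3.1] w 0.502 grip 61.8 j [-0.54  0.48 -0.22  0.88  0.    1.24]
shares [-0.18 -0.01  0.02]
rz -0.0003
```

Contact at the expected height. I'll release.

Emit:
carry_out:
  plan:
    - {"linear":[0,0,0.02],"rotation":[0,0,0]}
    - {"linear":[0,0,0],"rotation":[0,0,0]}
    - {"linear":[0,0,0],"rotation":[0,0,0]}

```text
t: 15.25
tcp_pos: [0.5023, -0.299, 0.0235]
eef_rot: [0.776, 0.63, 0.0, 0.001]
force: [-0.6, 1.4, 9.4]
gripper_width: 0.507
grip_force: 62.6
```

Emit:
carry_out:
  fingers: -0.4
  plan:
    - {"linear":[0,0,0],"rotation":[0,0,0]}
    - {"linear":[0,0,0],"rotation":[0,0,0]}
    - {"linear":[0,0,0],"rotation":[0,0,0]}
    - {"linear":[0,0,0],"rotation":[0,0,0]}
    - {"linear":[0,0,0],"rotation":[0,0,0]}

```text
t: 15.67
tcp_pos: [0.5017, -0.2988, 0.0223]
eef_rot: [0.776, 0.63, -0.0, -0.0]
force: [-0.8, 0.0, -0.5]
gripper_width: 0.7
grip_force: 0.0
```

Emit:
carry_out:
  plan:
    - {"linear":[0,0,-0.3],"rotation":[0,0,0]}
    - {"linear":[0,0,-0.6],"rotation":[0,0,0]}
    - {"linear":[0,0,-0.9],"rotation":[0,0,0]}
    - {"linear":[0,0,-0.9],"rotation":[0,0,0]}
    - {"linear":[0.9,0,-0.3],"rotation":[0,0,0]}
    - {"linear":[0.9,0,0],"rotation":[0,0,0]}
    - {"linear":[0.9,0,0],"rotation":[0,0,0]}
    - {"linear":[0.9,0,0],"rotation":[0,0,0]}
    - {"linear":[0.4,0,0],"rotation":[0,0,0]}
    - {"linear":[0,0,0],"rotation":[0,0,0]}

```text
t: 16.5
tcp_pos: [0.5269, -0.1793, 0.1132]
eef_rot: [0.775, 0.631, 0.0, -0.0]
force: [0.7, -0.9, 0.7]
gripper_width: 0.698
grip_force: 0.0
```

```bash
python3 -c "
from h import *
go([.531,-.165,.036],-11.8)
snap('top','top5.png');snap('scene','scene5.png')
crops([('top5.png',310,185,70,70),('scene5.png',190,220,80,80)],'c8.png')"
```

```text
t 16.5 tcp [ 0.5269 -0.1793  0.1132] yaw_y -11.68 tilt [ 4.e-04  4.e-04 -1.e+00] F [ 0.7 -0.9  0.7] w 0.698 grip 0.0 j [-0.33  0.36 -0.16  1.06  0.    1.45]
shares [0.49 0.04 2.57]
rz 0.0007
```

View pics/c8.png

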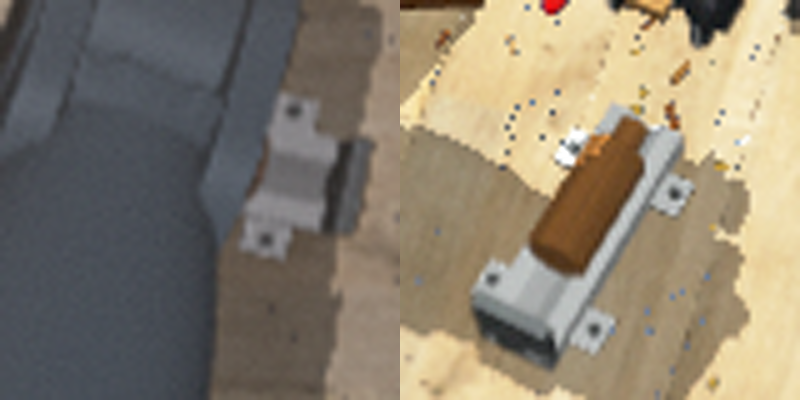

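The blank lies in the groove, about 50 mm short of the stop and released. I'll shut the fingers and come down behind the spigot.

Emit:
carry_out:
  fingers: 1
  plan:
    - {"linear":[0,0,0],"rotation":[0,0,0]}
    - {"linear":[0,0,0],"rotation":[0,0,0]}
    - {"linear":[0,0,0],"rotation":[0,0,0]}
    - {"linear":[0,0,0],"rotation":[0,0,0]}
    - {"linear":[0,0,0.6],"rotation":[0,0,0]}
    - {"linear":[0,0,0.6],"rotation":[0,0,0]}
    - {"linear":[0,0,0.6],"rotation":[0,0,0]}
    - {"linear":[0,0,0.5],"rotation":[0,0,0]}
    - {"linear":[0,0,0.33],"rotation":[0,0,0]}
    - {"linear":[0,0,0],"rotation":[0,0,0]}

```text
t: 17.43
tcp_pos: [0.525, -0.1812, 0.0316]
eef_rot: [0.776, 0.63, -0.001, -0.001]
force: [-0.4, 0.2, 0.9]
gripper_width: 0.003
grip_force: 0.0
```

Emit:
carry_out:
  plan:
    - {"linear":[-0.2,0,0],"rotation":[0,0,0]}
    - {"linear":[-0.2,0,0],"rotation":[0,0,0]}
    - {"linear":[-0.2,0,0],"rotation":[0,0,0]}
    - {"linear":[-0.1,0,0],"rotation":[0,0,0]}
    - {"linear":[-0.1,0,0],"rotation":[0,0,0]}
    - {"linear":[-0.1,0,0],"rotation":[0,0,0]}
    - {"linear":[-0.07,0,0],"rotation":[0,0,0]}
    - {"linear":[-0.07,0,0],"rotation":[0,0,0]}
    - {"linear":[-0.07,0,0],"rotation":[0,0,0]}
    - {"linear":[-0.07,0,0],"rotation":[0,0,0]}

```text
t: 18.27
tcp_pos: [0.5191, -0.2161, 0.0336]
eef_rot: [0.776, 0.63, 0.0, -0.0]
force: [0.1, 0.4, 0.2]
gripper_width: 0.003
grip_force: 0.0
```

```bash
python3 -c "
from h import *
go([.4815+.2045*.131,-.3963+.9789*.131,.034],-11.8)"
```

```text
t 18.27 tcp [ 0.5191 -0.2161  0.0336] yaw_y -11.83 tilt [-1.e-04  1.e-04 -1.e+00] F [0.1 0.4 0.2] w 0.003 grip 0.0 j [-0.39  0.44 -0.26  0.88  0.    1.38]
shares [-1.77  0.   -0.01]
rz -0.0002
```

Emit:
carry_out:
  plan:
    - {"linear":[-0.08,0,0],"rotation":[0,0,0]}
    - {"linear":[-0.08,0,0],"rotation":[0,0,0]}
    - {"linear":[-0.08,0,0],"rotation":[0,0,0]}
    - {"linear":[-0.08,0,0],"rotation":[0,0,0]}
    - {"linear":[-0.08,0,0],"rotation":[0,0,0]}
    - {"linear":[-0.08,0,0],"rotation":[0,0,0]}
    - {"linear":[-0.08,0,0],"rotation":[0,0,0]}
    - {"linear":[-0.08,0,0],"rotation":[0,0,0]}
    - {"linear":[-0.08,0,0],"rotation":[0,0,0]}
    - {"linear":[-0.08,0,0],"rotation":[0,0,0]}

```text
t: 19.1
tcp_pos: [0.5141, -0.2397, 0.0336]
eef_rot: [0.776, 0.63, -0.0, -0.0]
force: [-0.6, 1.3, 0.5]
gripper_width: 0.0
grip_force: 0.6
```

Emit:
carry_out:
  plan:
    - {"linear":[-0.08,0,0],"rotation":[0,0,0]}
    - {"linear":[-0.08,0,0],"rotation":[0,0,0]}
    - {"linear":[-0.08,0,0],"rotation":[0,0,0]}
    - {"linear":[-0.08,0,0],"rotation":[0,0,0]}
    - {"linear":[-0.08,0,0],"rotation":[0,0,0]}
    - {"linear":[-0.08,0,0],"rotation":[0,0,0]}
    - {"linear":[-0.08,0,0],"rotation":[0,0,0]}
    - {"linear":[0,0,0],"rotation":[0,0,0]}

```text
t: 19.77
tcp_pos: [0.5107, -0.2565, 0.0336]
eef_rot: [0.776, 0.63, -0.0, 0.0]
force: [-0.2, -0.0, 1.2]
gripper_width: -0.002
grip_force: 0.0
```

```bash
python3 -c "
from h import *
go([.4815+.2045*.131,-.3963+.9789*.131,.034],-11.8)"
```

```text
t 19.77 tcp [ 0.5107 -0.2565  0.0336] yaw_y -11.86 tilt [ 0.e+00 -3.e-04 -1.e+00] F [-0.2 -0.   1.2] w -0.002 grip 0.0 j [-0.47  0.45 -0.24  0.89 -0.    1.31]
shares [-0.39 -0.   -0.01]
rz -0.0003
```

Expect home in about 12 mm; I'll creep from here.

Emit:
carry_out:
  plan:
    - {"linear":[-0.04,0,0],"rotation":[0,0,0]}
    - {"linear":[-0.04,0,0],"rotation":[0,0,0]}
    - {"linear":[-0.04,0,0],"rotation":[0,0,0]}
    - {"linear":[-0.04,0,0],"rotation":[0,0,0]}
    - {"linear":[-0.04,0,0],"rotation":[0,0,0]}
    - {"linear":[-0.04,0,0],"rotation":[0,0,0]}
    - {"linear":[-0.04,0,0],"rotation":[0,0,0]}
    - {"linear":[0,0,0],"rotation":[0,0,0]}

```text
t: 20.43
tcp_pos: [0.5091, -0.2645, 0.0336]
eef_rot: [0.776, 0.63, -0.0, 0.0]
force: [-0.3, -0.6, -0.3]
gripper_width: -0.004
grip_force: 0.0
```

Emit:
carry_out:
  plan:
    - {"linear":[-0.03,0,0],"rotation":[0,0,0]}
    - {"linear":[-0.03,0,0],"rotation":[0,0,0]}
    - {"linear":[0,0,0],"rotation":[0,0,0]}

```text
t: 20.68
tcp_pos: [0.5087, -0.2661, 0.0336]
eef_rot: [0.776, 0.63, 0.0, -0.0]
force: [-0.6, 0.1, -0.4]
gripper_width: -0.004
grip_force: 0.1
```

Emit:
carry_out:
  plan:
    - {"linear":[-0.03,0,0],"rotation":[0,0,0]}
    - {"linear":[-0.03,0,0],"rotation":[0,0,0]}
    - {"linear":[0,0,0],"rotation":[0,0,0]}

```text
t: 20.93
tcp_pos: [0.5084, -0.2674, 0.0336]
eef_rot: [0.776, 0.63, 0.0, -0.0]
force: [0.2, 3.0, 0.2]
gripper_width: 0.001
grip_force: 1.8
```

Emit:
carry_out:
  plan:
    - {"linear":[-0.02,0,0],"rotation":[0,0,0]}
    - {"linear":[0,0,0],"rotation":[0,0,0]}
    - {"linear":[0,0,0],"rotation":[0,0,0]}

```text
t: 21.18
tcp_pos: [0.5084, -0.2674, 0.0336]
eef_rot: [0.776, 0.631, 0.001, -0.001]
force: [1.6, 6.1, 1.4]
gripper_width: 0.003
grip_force: 3.2
```

Emit:
carry_out:
  plan:
    - {"linear":[-0.02,0,0],"rotation":[0,0,0]}
    - {"linear":[0,0,0],"rotation":[0,0,0]}
    - {"linear":[0,0,0],"rotation":[0,0,0]}

```text
t: 21.43
tcp_pos: [0.5084, -0.2674, 0.0336]
eef_rot: [0.776, 0.631, 0.001, -0.001]
force: [2.7, 8.0, 2.4]
gripper_width: -0.001
grip_force: 4.6
```

It's home: position is unchanged while the force rises to 8 N. I'll back off gently, lift clear and check.

Emit:
carry_out:
  plan:
    - {"linear":[0.04,0,0],"rotation":[0,0,0]}
    - {"linear":[0.1,0,0],"rotation":[0,0,0]}
    - {"linear":[0.4,0,0],"rotation":[0,0,0]}
    - {"linear":[0.8,0,0],"rotation":[0,0,0]}
    - {"linear":[0,0,-0.8],"rotation":[0,0,0]}
    - {"linear":[0,0,-0.9],"rotation":[0,0,0]}
    - {"linear":[0.9,0,-0.9],"rotation":[0,0,0]}
    - {"linear":[0.9,0,-0.9],"rotation":[0,0,0]}
    - {"linear":[0.9,0,0],"rotation":[0,0,0]}
    - {"linear":[0.9,0,0],"rotation":[0,0,0]}

```text
t: 22.27
tcp_pos: [0.5397, -0.1226, 0.1406]
eef_rot: [0.776, 0.63, 0.001, 0.002]
force: [0.7, 0.4, 0.2]
gripper_width: -0.005
grip_force: 0.0
```

Emit:
carry_out:
  plan:
    - {"linear":[0.9,-0.5,0],"rotation":[0,0,0]}
    - {"linear":[0.9,-0.5,0],"rotation":[0,0,0]}
    - {"linear":[0.9,-0.5,0],"rotation":[0,0,0]}
    - {"linear":[0.9,-0.5,0],"rotation":[0,0,0]}
    - {"linear":[0,0,0],"rotation":[0,0,0]}
    - {"linear":[0,0,0],"rotation":[0,0,0]}

```text
t: 22.77
tcp_pos: [0.5015, -0.0042, 0.1388]
eef_rot: [0.775, 0.632, 0.0, 0.0]
force: [-0.2, -0.3, -0.8]
gripper_width: 0.002
grip_force: 0.0
```

```bash
python3 -c "
from h import *
go(None)
snap('top','top6.png');snap('scene','scene6.png')
crops([('top6.png',310,185,70,70),('scene6.png',190,220,80,80)],'c9.png')
for n in('top','scene'):
  a=load(n+'0.png')['color'].astype(int);b=load(n+'6.png')['color'].astype(int);print(n,a.shape)
"
```

```text
t 22.77 tcp [ 0.5015 -0.0042  0.1388] yaw_y -11.67 tilt [ 3.e-04 -3.e-04 -1.e+00] F [-0.2 -0.3 -0.8] w 0.002 grip 0.0 j [-0.01  0.25 -0.25  1.08 -0.    1.77]
top (384, 512, 3)
scene (384, 512, 3)
```

View pics/c9.png

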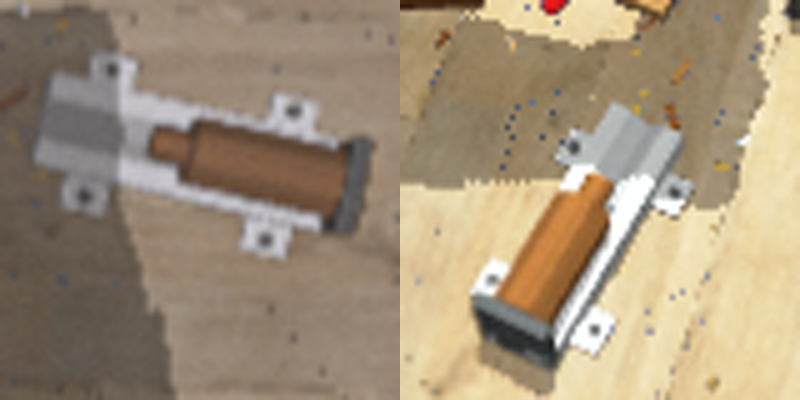

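The blank sits in the groove with its flat end against the stop plate at (350,185), and the robot is clear. I'll hand in.

```bash
python3 -c "
from rig import bot
print(bot.hand_in())"
```

```text
the job is handed in; nothing more can be done
None
```

The spigoted blank was pushed clear of the row, laid in the V-block groove about 50 mm short of the stop and released, then pushed gently home against the stop; the job was handed in at about 23 s, with no verdict returned. In the pictures taken after the push the other two blanks had not visibly moved, and the arm never worked near the stapler.

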